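Snug the watch-case press

TASK

Two small blue hand presses stand on the watchmaker's bench; one has a watch case in a round white holder under its pad, the other is empty. On the loaded press, wind the red-knobbed crank clockwise (seen from above) until the pad meets the watch case, then snug it by about an eighth of a turn more, never as much as a quarter turn, and let go. Leave the empty press as it is and keep the watch case where it stands under the pad.

Things in the scene. Friction and masses are not known exactly. Their poses are not given: they have to be found in the camera images.
- press_grip (a point): Red upright knob, 22 mm across, 46 mm tall, on the loaded press's steel crank. Point: on its axis, 16 mm below its top, about 175 mm above the bench; free room beside and above. It spins on its own axis, so a gripper holding it need not turn. It travels a level circle of 50 mm radius about the screw axis at constant height, needs about 6 N while free, 8 to 9 N when snug, and stays where left.
- press_pad: Round brass pad with black rubber face, 34 mm across, under the loaded press's vertical screw. Origin: centre of its underside, on the screw axis (centre of the knob's circle). Winding clockwise from above lowers it 20 mm per turn until it meets the watch case (0.35 to 0.85 turn from the start); then a spring behind it of 15 N/mm squeezes: about 37 N after an eighth turn.
- holder: Loose round white plastic holder, 54 mm in diameter and 17 mm tall, with a steel watch case 40 mm in diameter standing 7 mm above it, 24 mm tall in all. Origin at the centre of its underside, which stands on the press's anvil; z up. The pad meets its top, 24 mm above this origin.
- spare_grip (a point): The same red knob on the empty press, point at the same place as on the loaded one. Leave it alone.
There are look-alikes about, which are no part of the job. Of the things like the holder, leave any that is orange; of the rest the smaller one is meant.

How it is judged:
By the outcome, as a careful person would: the job done as asked, in the order asked, and still so for the second after the job is handed in, with the robot touching nothing.
It also fails if it takes over 51 s, if anything falls off the work surface, if the arm or the gripper's body presses on something with over 40 N, if the wrist force passes 120 N, or if a joint passes its speed limit or range.

ROBOT

A 6-joint arm with a two-finger parallel gripper is mounted at the origin on the work surface. World frame = base frame: x ahead of the robot, y to its left, z up, the work surface at z = 0. Lengths are in m, angles in rad, forces in N, time in s.
With the tool pointing down it reaches from about 0.3 to 0.775 m from the base axis. Payload 14.6 kg.
Tool frame: the origin (TCP) lies at the centre of the arm's flange, where the gripper is bolted on; the fingertips stand 199 mm ahead of it and the grasp point (between the pads) lies ctrl.tcp_to_grasp ahead of it (ctrl.tcp_to_grasp is the distance from the TCP to the grasp point, in m); z points along the fingers, y is the line along which they close (so a half turn about z gives the same grasp; the last joint's range is limited). The gripper opens to 94 mm and grips with 3 to 60 N. Pads are 16 mm wide; open, the fingers measure 119 mm over their backs; the gripper's body (75 mm by 177 mm) begins 78 mm behind the grasp point.
Start: joints at [1.104, 0.3, 1.521, -0, 1.321, -0.067], TCP at [0.214, 0.507, 0.405] pointing down, gripper open.
Joint ranges: [-3.03, 3.03], [-0.79, 2.21], [0.23, 2.52], [-1.04, 4.18], [0, 3.07], [-2.55, 2.55]. Speed limits (rad/s): [2.22, 2.22, 2.57, 3.14, 3.14, 3.14].

INTERFACE

Orientations are given as [roll, pitch, yaw] about the fixed x, y, z axes, in that order (R = Rz(yaw) Ry(pitch) Rx(roll)).
In Python, from station import ctrl gives the robot as it stands. The module is installed in compiled form; this text tells all that it offers.
- The arm moves only by the shell command python3 -m jog 'ROWS' [OPENING] [FORCE]. ROWS is JSON, a list of rows, each a list of 6 numbers: the shift along the tool's x, y, z in cm, then the turn, a rotation vector about the tool's x, y, z in rad. In form: [[tx, ty, tz, ax, ay, az], ...]. A call has 1 to 8 rows; each row is the pose to reach, as a shift and turn from the pose commanded when the call began, along the tool's axes at that moment; what a row does not reach only later rows make up. A row lasts 1/10 s, in which the tool goes at most 50 mm and 8.59 degrees, less where a joint would pass 70% of its speed; a pose out of reach is approached as far as the arm can. A call with a gripper value outside its range is refused whole. OPENING is the opening in per cent of the stroke, from 0 (shut) to 100 (fully open), set as the call begins (- or left out, the last holds). The fingers move at their own pace and stop on an object; FORCE is the grip in N (left out, the last holds). Time passes only in rows, so rows that repeat a pose let the fingers close. It gives the time, the measured TCP pose, the force, the opening and the grip force at its end, in the units of the state.
- ctrl.get_obs(): the state, without advancing time (a new reading comes with each control period).
- ctrl.camera(name): name is "side" or "top" or "wrist"; returns a dict with "img" (384x512x3 uint8, blue, green, red), "intrinsics" (3x3 intrinsics, pixels), "R" (3x3) and "t" (3): a world point X has camera coordinates R X + t. Camera axes: x right, y down, z forward; pixel columns grow to the right and rows downward; lengths in m; the calibration is good to about 2 mm. A picture is of the moment at which its call begins. There is no depth.
- ctrl.hand_in(): hands the job in; it is judged then, once.
The state is a dict: "time_s": time; "qpos": joint angles; "joint_vel": joint speeds; "tau": joint torques, N m; "ee_pos": TCP position; "eef_rot": TCP orientation; "force": force on the tool from outside, world axes, zero at the start; "moment": the same for the moment, N m; "grip_width": finger opening in m; "grip_force": force on a finger pad.
Only numpy, scipy, OpenCV 4.12 (cv2) and the standard library are available. Lean on these libraries where they do the work, as an engineer would, in place of code of your own. Each camera call takes 0.05 s, during which the arm holds its last target. There are 200 camera calls.

## Working session

There is one attempt and no reset: what is moved stays moved. The work goes in short steps, Python scripts to look and compute and a shell command to move; the robot and the scene stay as the last step left them, time stands still between calls to the robot, and variables do not carry over. Pictures are saved under pics/ and viewed, at most 10 in all, crops included, and the job is handed in when it is done.

```bash
mkdir -p pics
cat > h.py <<'E'
import numpy as np, cv2, json
from station import ctrl
def snap(n,f):
    c=ctrl.camera(n); cv2.imwrite(f'pics/{f}.png',c['img']); np.savez(f'pics/{f}.npz',K=c['intrinsics'],R=c['R'],t=c['t']); return c
def P(f):
    d=np.load(f'pics/{f}.npz'); return d['K'],d['R'],d['t']
def onz(f,u,v,z):
    K,R,t=P(f); d=R.T@np.linalg.solve(K,[u,v,1]); o=-R.T@t; return o+d*(z-o[2])/d[2]
def proj(f,X):
    K,R,t=P(f); p=K@(R@np.array(X)+t); return p[:2]/p[2]
def tri(obs):
    A=[];b=[]
    for f,u,v in obs:
        K,R,t=P(f); d=R.T@np.linalg.solve(K,[u,v,1]); d/=np.linalg.norm(d); M=np.eye(3)-np.outer(d,d); A.append(M); b.append(M@(-R.T@t))
    x=np.linalg.lstsq(np.vstack(A),np.hstack(b),rcond=None)[0]; return x
E
python3 - <<'E'
from h import *
a=snap('top','top0')['img'];b=snap('side','side0')['img']
cv2.imwrite('pics/both.png',cv2.resize(np.vstack([a,b]),(400,600)) if 0 else np.hstack([a,b])[:, :])
o=ctrl.get_obs();print(o,ctrl.tcp_to_grasp)
for f in('top0','side0'):
    K,R,t=P(f);print(f,K[0,0],-R.T@t,R)
E
```

```text
{'time_s': 0.1, 'qpos': array([ 1.10438463e+00,  3.00376854e-01,  1.52150541e+00, -3.71610438e-05,
        1.32067010e+00, -6.65889227e-02]), 'joint_vel': array([ 0.00117167, -0.00055362, -0.00169483,  0.00069054, -0.00037845,
       -0.0010712 ]), 'tau': array([ 6.29359620e-04, -5.32636464e+01, -3.53290057e+01,  7.09445472e-02,
        2.34476494e-02, -7.98123688e-05]), 'ee_pos': array([0.21407572, 0.50659382, 0.40416994]), 'eef_rot': array([-3.14063268e+00, -2.79428335e-05,  2.74177908e+00]), 'force': array([-0.17163302, -0.38105803,  0.06458011]), 'moment': array([ 0.03798793, -0.02619473,  0.0356986 ]), 'grip_force': 0.0, 'grip_width': 0.09384865913127481} 0.1804
top0 458.7234822635492 [0.51707666 0.01774888 0.95116559] [[ 0.02100659 -0.9995088  -0.02325692]
 [-0.99811609 -0.01962472 -0.05813041]
 [ 0.05764545  0.02443423 -0.99803806]]
side0 396.1011077450886 [0.50632361 0.66101136 0.64276824] [[-0.99813058 -0.05833374 -0.01823523]
 [-0.02323475  0.63813323 -0.76957529]
 [ 0.05652871 -0.76771294 -0.63829566]]
```

View pics/top0.png

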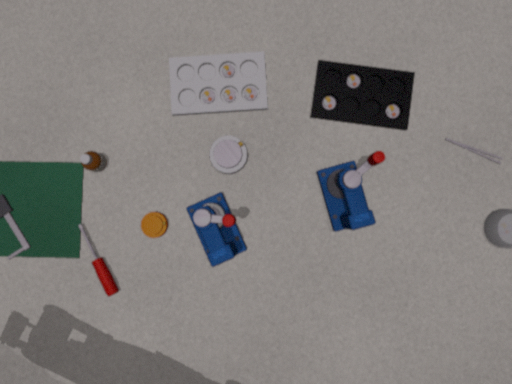

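View pics/side0.png

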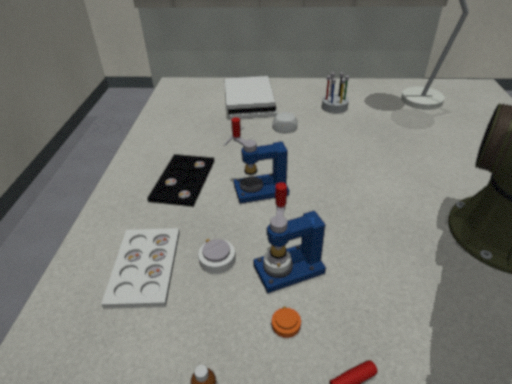

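Knob candidates: loaded press (top 228,220; side 281,190), spare on the empty press (top 376,158; side 236,127), and a red screwdriver (top 105,277). Holder candidates: in the press (side 277,262), a larger white one standing loose (top 228,154), and an orange one (top 153,224). I choose the left press in the top view and check it in a close crop.

Run:
```python
from h import *
a=cv2.imread('pics/top0.png')[180:280,170:260];b=cv2.imread('pics/side0.png')[170:300,235:335]
r=lambda i,k:cv2.resize(i,None,fx=k,fy=k,interpolation=cv2.INTER_CUBIC)
A=r(a,4);B=r(b,4)
h=max(A.shape[0],B.shape[0]);C=np.zeros((h,A.shape[1]+B.shape[1],3),np.uint8);C[:A.shape[0],:A.shape[1]]=A;C[:B.shape[0],A.shape[1]:]=B
cv2.imwrite('pics/crop1.png',C);print(C.shape)
```

```text
(520, 760, 3)
```

View pics/crop1.png

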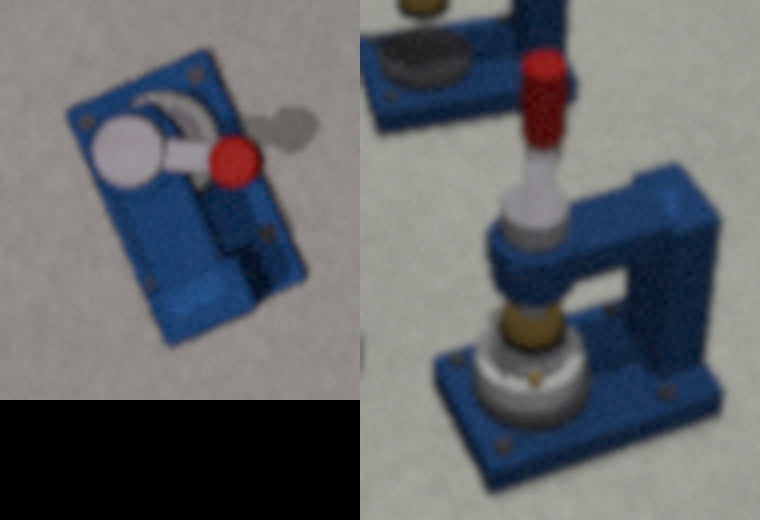

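Run:
```python
from h import *
k=tri([('top0',228.75,220),('side0',281,186.2)]);h=tri([('top0',201.9,217.7),('side0',278.5,220.5)])
print(k,h,np.linalg.norm(k[:2]-h[:2]))
print(onz('top0',228.75,220,.191),onz('side0',281,186.2,.191),onz('top0',201.9,217.7,h[2]),onz('side0',278.5,220.5,h[2]))
for f,p,q in(('top0',k,h),('side0',k,h)):print(proj(f,p),proj(f,q))
# spare, obstacles
print(onz('top0',376,158,.191),onz('top0',240,246,.13))
```

```text
[0.50684463 0.08491458 0.1871718 ] [0.50963895 0.13562976 0.14776955] 0.050792110377132
[0.50721105 0.08458082 0.191     ] [0.50652622 0.08974737 0.191     ] [0.5096688  0.13563012 0.14776955] [0.50960909 0.13562914 0.14776955]
[228.74697329 220.19073198] [201.89972563 217.71706574]
[280.82859717 186.19892739] [278.48354063 220.4997948 ]
[ 0.61486333 -0.15722832  0.191     ] [0.46063115 0.06871649 0.13      ]
```

Confirmed: the left press holds the white holder with the watch case. Screw axis is about (0.5095, 0.1355), the knob about (0.507, 0.085) and its top about 0.19. I'll swing over while turning the tool to line up with the world axes.

```bash
python3 -m jog '[[-4,-2.5,0,0,0,-0.1],[-8,-5,0,0,0,-0.2],[-12,-7.5,0,0,0,-0.3],[-16,-10,0,0,0,-0.4],[-20,-12.5,0,0,0,-0.4],[-24,-15,0,0,0,-0.4],[-28,-17.5,0,0,0,-0.4],[-32,-20,0,0,0,-0.4]]' 70 40; python3 -m jog '[[0,0,0,0,0,0],[0,0,0,0,0,0]]'
```

```text
time_s: 0.9
ee_pos: [0.4317, 0.196, 0.4046]
eef_rot: [-3.142, -0.0, -3.141]
force: [0.4, 0.4, 0.5]
grip_width: 0.066
grip_force: 0.0
time_s: 1.1
ee_pos: [0.4313, 0.1972, 0.4043]
eef_rot: [-3.141, -0.001, 3.14]
force: [-0.8, 0.1, -0.2]
grip_width: 0.0657
grip_force: 0.0
```

```bash
python3 -m jog '[[-2.5,-3.7,0,0,0,0],[-5,-7.5,0,0,0,0],[-7.6,-11.2,0,0,0,0],[-7.6,-11.2,0,0,0,0],[-7.6,-11.2,0,0,0,0]]'
python3 - <<'E'
from h import *
c=snap('wrist','w1'); 
print(ctrl.get_obs()['ee_pos'],proj('w1',[.507,.085,.191]),proj('w1',[.5095,.1355,.148]))
E
```

```text
time_s: 1.6
ee_pos: [0.5069, 0.0865, 0.4042]
eef_rot: [3.141, -0.001, -3.141]
force: [0.9, 0.9, -0.1]
grip_width: 0.0661
grip_force: 0.0
[0.50656701 0.08708558 0.40443809] [252.54069485 232.20354465] [318.5748806  213.94264682]
```

View pics/w1.png

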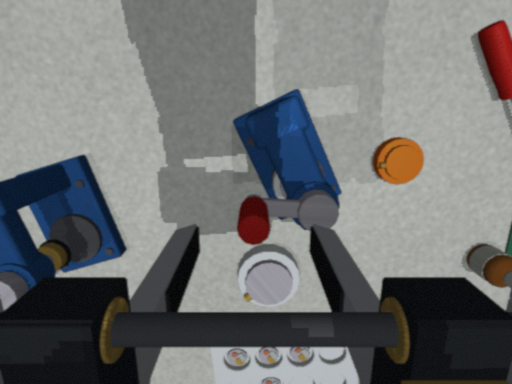

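The wrist view shows the red knob (top at about 254,230) centred between the fingers and the hub at (319,208), as predicted within about 2 mm. Next I descend and grip.

```bash
python3 -m jog '[[0,-0.1,1.5,0,0,0],[0,-0.1,3,0,0,0],[0,-0.1,4.6,0,0,0],[0,-0.1,4.6,0,0,0],[0,-0.1,4.6,0,0,0]]'; python3 -m jog '[[0,0,0,0,0,0],[0,0,0,0,0,0],[0,0,0,0,0,0],[0,0,0,0,0,0],[0,0,0,0,0,0],[0,0,0,0,0,0]]' 0 40
python3 - <<'E'
from h import *
for i in range(4):
    ctrl.camera('side'); o=ctrl.get_obs(); print(o['ee_pos'],o['force'],o['moment'],o['grip_width'],o['grip_force'])
E
```

```text
time_s: 2.15
ee_pos: [0.5067, 0.086, 0.3592]
eef_rot: [3.142, 0.0, -3.14]
force: [-0.4, 0.2, 0.4]
grip_width: 0.0659
grip_force: 0.0
time_s: 2.75
ee_pos: [0.507, 0.0851, 0.3587]
eef_rot: [3.14, 0.0, -3.142]
force: [0.4, 20.0, -0.6]
grip_width: 0.0214
grip_force: 37.7
[0.50700483 0.08530384 0.35875022] [-4.06578582e-01  4.98515820e+00  4.63506835e-03] [ 1.02864184  0.07475659 -0.00646102] 0.021522632456526896 39.97332751750946
[0.5070011  0.08532497 0.35872784] [0.9163081  6.89555415 0.9322309 ] [1.22344472 0.02672425 0.01809474] 0.021182211121143518 39.97337222099304
[0.50700323 0.08533816 0.35876499] [0.30613622 7.50859597 1.13899667] [1.22150459 0.03676036 0.00606668] 0.020934625939039157 39.97321307659149
[0.50698867 0.08536598 0.35872098] [-1.29911488  6.65604579  0.19504188] [1.19198059 0.04654654 0.02120985] 0.02151884357246395 39.97334539890289
```

```bash
cat >> h.py <<'E'
C=np.array([.5095,.1355])
def avg(n=4):
    F=[];p=[]
    for i in range(n):
        ctrl.camera('side'); o=ctrl.get_obs(); F.append(o['force']);p.append(o['ee_pos'])
    F=np.mean(F,0);p=np.mean(p,0);r=p[:2]-C;rr=np.linalg.norm(r);u=r/rr;tc=np.array([u[1],-u[0]])
    print('t',round(o['time_s'],2),'p',p.round(4),'F',F.round(2),'R %.2fmm th %.1f Frad %.2f Ftan %.2f'%(rr*1e3,np.degrees(np.arctan2(r[1],r[0])),F[:2]@u,F[:2]@tc),'gf %.1f gw %.4f'%(o['grip_force'],o['grip_width']))
    return p,F
E
python3 -m jog '[[0,0.1,0,0,0,0],[0,0.1,0,0,0,0]]' >/dev/null; python3 -c "
from h import *;avg()"
```

```text
t 3.35 p [0.507  0.0858 0.3587] F [-1.    0.29  2.36] R 49.76mm th -92.8 Frad -0.24 Ftan 1.01 gf 40.0 gw 0.0211
```

```bash
cat >> h.py <<'E'
def rows(c,start,th0,phis,R=5.0):
    "rows (cm, tool axes) from commanded knob xy start (m) to angle th0-phi about c"
    for f in phis:
        a=np.radians(th0-f); d=(np.array(c)*100+R*np.array([np.cos(a),np.sin(a)]))-np.array(start)*100
        print(f,'[%.2f,%.2f,0,0,0,0],'%(-d[0],d[1]),end=' ')
    print()
E
python3 -c "
from h import *
rows((.5095,.1358),(.507,.0858),-92.8,range(10,61,10))"
```

```text
10 [0.86,0.12,0,0,0,0], 20 [1.69,0.39,0,0,0,0], 30 [2.46,0.80,0,0,0,0], 40 [3.15,1.33,0,0,0,0], 50 [3.73,1.98,0,0,0,0], 60 [4.20,2.71,0,0,0,0],
```

```bash
python3 -m jog '[[0.86,0.12,0,0,0,0],[1.69,0.39,0,0,0,0],[2.46,0.80,0,0,0,0],[3.15,1.33,0,0,0,0],[3.73,1.98,0,0,0,0],[4.20,2.71,0,0,0,0],[4.20,2.71,0,0,0,0]]'; python3 -c "
from h import *;avg()"
```

```text
time_s: 4.05
ee_pos: [0.4648, 0.1134, 0.3588]
eef_rot: [3.141, 0.002, -3.141]
force: [4.3, 3.8, -0.1]
grip_width: 0.0215
grip_force: 40.0
t 4.25 p [0.465  0.1133 0.3588] F [ 2.94  4.44 -1.  ] R 49.77mm th -153.5 Frad -4.61 Ftan 2.66 gf 40.0 gw 0.0213
```

```bash
python3 -c "
from h import *
rows((.5097,.1359),(.465,.1129),-92.8,[68,76,84,92,100,105,109,112],4.97)
c=np.array([.5097,.1359]);a=np.radians(-92.8-112);s=c+.0497*np.array([np.cos(a),np.sin(a)]);print(s)
rows(c,s,-92.8,range(114,150,2),4.97)
"
```

```text
68 [0.22,0.67,0,0,0,0], 76 [0.41,1.33,0,0,0,0], 84 [0.49,2.02,0,0,0,0], 92 [0.48,2.72,0,0,0,0], 100 [0.38,3.40,0,0,0,0], 105 [0.26,3.82,0,0,0,0], 109 [0.14,4.15,0,0,0,0], 112 [0.04,4.38,0,0,0,0], 
[0.46458346 0.15674677]
114 [-0.08,0.16,0,0,0,0], 116 [-0.16,0.31,0,0,0,0], 118 [-0.24,0.46,0,0,0,0], 120 [-0.33,0.61,0,0,0,0], 122 [-0.43,0.75,0,0,0,0], 124 [-0.53,0.89,0,0,0,0], 126 [-0.64,1.03,0,0,0,0], 128 [-0.75,1.16,0,0,0,0], 130 [-0.87,1.29,0,0,0,0], 132 [-0.99,1.42,0,0,0,0], 134 [-1.11,1.54,0,0,0,0], 136 [-1.24,1.65,0,0,0,0], 138 [-1.37,1.77,0,0,0,0], 140 [-1.51,1.87,0,0,0,0], 142 [-1.65,1.98,0,0,0,0], 144 [-1.79,2.07,0,0,0,0], 146 [-1.94,2.17,0,0,0,0], 148 [-2.09,2.25,0,0,0,0],
```

```bash
python3 -m jog '[[0.22,0.67,0,0,0,0],[0.41,1.33,0,0,0,0],[0.49,2.02,0,0,0,0],[0.48,2.72,0,0,0,0],[0.38,3.40,0,0,0,0],[0.26,3.82,0,0,0,0],[0.14,4.15,0,0,0,0],[0.04,4.38,0,0,0,0]]' | grep force; python3 -c "
from h import *;avg()"
python3 -m jog '[[-0.08,0.16,0,0,0,0],[-0.16,0.31,0,0,0,0],[-0.24,0.46,0,0,0,0],[-0.33,0.61,0,0,0,0]]' | grep force; python3 -c "
from h import *;avg();snap('side','s2');im=cv2.imread('pics/s2.png')[150:300,225:345];cv2.imwrite('pics/s2c.png',cv2.resize(im,None,fx=5,fy=4.0,interpolation=3) if 0 else cv2.resize(im,None,fx=4,fy=4,interpolation=3))"
```

```text
force: [-0.0, -6.9, 3.7]
grip_force: 40.0
t 5.25 p [0.4645 0.1567 0.3588] F [ 1.04 -4.47  3.03] R 49.70mm th 154.8 Frad -2.85 Ftan -3.61 gf 40.0 gw 0.0213
force: [-0.7, -7.9, 3.5]
grip_force: 40.0
t 5.85 p [0.4679 0.1627 0.3587] F [ 0.25 -5.57  3.81] R 49.74mm th 146.8 Frad -3.26 Ftan -4.53 gf 40.0 gw 0.0213
```

View pics/s2c.png

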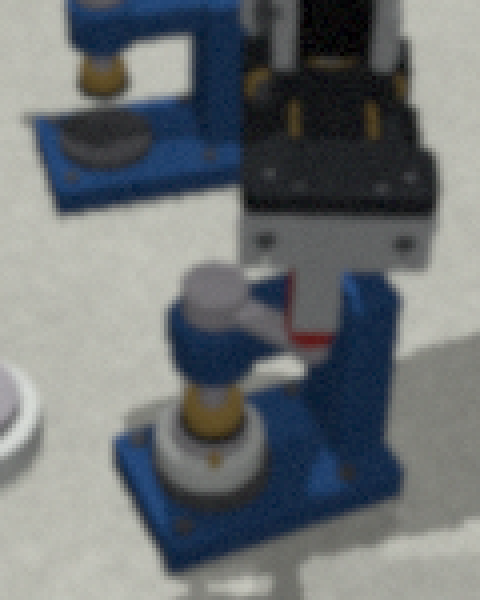

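```bash
cat >> h.py <<'E'
def up(i): return cv2.resize(i.astype(np.float32),None,fx=8,fy=8,interpolation=cv2.INTER_CUBIC)
def track(n=5):
    F=[];I=[];p=[]
    for i in range(n):
        I.append(ctrl.camera('side')['img'].astype(np.float32)); o=ctrl.get_obs(); F.append(o['force']);p.append(o['ee_pos'])
    im=np.mean(I,0); np.save('pics/tr_%d.npy'%round(o['time_s']*100),im)
    T=up(cv2.imread('pics/s2.png')[252:261,272:285]); S=up(im[244:272,268:289])
    m=cv2.matchTemplate(S,T,cv2.TM_CCOEFF_NORMED);_,v,_,l=cv2.minMaxLoc(m)
    F=np.mean(F,0);p=np.mean(p,0);r=p[:2]-np.array([.5097,.1359]);u=r/np.linalg.norm(r);tc=np.array([u[1],-u[0]])
    th=np.degrees(np.arctan2(r[1],r[0]));print('t %.2f phi %.1f R %.2f Frad %.2f Ftan %.2f pad dv %.2f du %.2f cc %.2f gf %.1f'%(o['time_s'],(-92.8-th)%360,np.linalg.norm(r)*1e3,F[:2]@u,F[:2]@tc,l[1]/8+244-252,l[0]/8-4,v,o['grip_force']))
E
python3 -c "
from h import *
track()
c=np.array([.5097,.1359])
for p in range(120,330,20):
    a=np.radians(-92.8-p);s=c+.0497*np.array([np.cos(a),np.sin(a)]);rows(c,s,-92.8,[p+2.5*i for i in range(1,9)],4.97)
"
```

```text
t 6.15 phi 119.8 R 49.69 Frad -2.93 Ftan -3.87 pad dv 0.00 du 0.00 cc 0.98 gf 40.0
122.5 [-0.12,0.18,0,0,0,0], 125.0 [-0.25,0.35,0,0,0,0], 127.5 [-0.39,0.52,0,0,0,0], 130.0 [-0.53,0.68,0,0,0,0], 132.5 [-0.68,0.84,0,0,0,0], 135.0 [-0.84,0.99,0,0,0,0], 137.5 [-1.00,1.13,0,0,0,0], 140.0 [-1.17,1.27,0,0,0,0], 
142.5 [-0.18,0.13,0,0,0,0], 145.0 [-0.36,0.25,0,0,0,0], 147.5 [-0.54,0.36,0,0,0,0], 150.0 [-0.73,0.46,0,0,0,0], 152.5 [-0.93,0.56,0,0,0,0], 155.0 [-1.13,0.64,0,0,0,0], 157.5 [-1.33,0.72,0,0,0,0], 160.0 [-1.54,0.79,0,0,0,0], 
162.5 [-0.21,0.06,0,0,0,0], 165.0 [-0.42,0.11,0,0,0,0], 167.5 [-0.63,0.15,0,0,0,0], 170.0 [-0.85,0.18,0,0,0,0], 172.5 [-1.06,0.21,0,0,0,0], 175.0 [-1.28,0.22,0,0,0,0], 177.5 [-1.50,0.22,0,0,0,0], 180.0 [-1.71,0.22,0,0,0,0], 
182.5 [-0.22,-0.02,0,0,0,0], 185.0 [-0.43,-0.04,0,0,0,0], 187.5 [-0.65,-0.07,0,0,0,0], 190.0 [-0.86,-0.12,0,0,0,0], 192.5 [-1.07,-0.17,0,0,0,0], 195.0 [-1.28,-0.23,0,0,0,0], 197.5 [-1.48,-0.30,0,0,0,0], 200.0 [-1.68,-0.38,0,0,0,0], 
202.5 [-0.20,-0.09,0,0,0,0], 205.0 [-0.39,-0.19,0,0,0,0], 207.5 [-0.58,-0.29,0,0,0,0], 210.0 [-0.77,-0.40,0,0
[... 793 characters left out ...]
0.0 [0.08,-1.72,0,0,0,0], 
282.5 [0.05,-0.21,0,0,0,0], 285.0 [0.11,-0.42,0,0,0,0], 287.5 [0.19,-0.62,0,0,0,0], 290.0 [0.26,-0.82,0,0,0,0], 292.5 [0.35,-1.02,0,0,0,0], 295.0 [0.45,-1.22,0,0,0,0], 297.5 [0.56,-1.41,0,0,0,0], 300.0 [0.67,-1.59,0,0,0,0], 
302.5 [0.12,-0.18,0,0,0,0], 305.0 [0.25,-0.35,0,0,0,0], 307.5 [0.39,-0.52,0,0,0,0], 310.0 [0.53,-0.68,0,0,0,0], 312.5 [0.68,-0.84,0,0,0,0], 315.0 [0.84,-0.99,0,0,0,0], 317.5 [1.00,-1.13,0,0,0,0], 320.0 [1.17,-1.27,0,0,0,0], 
322.5 [0.18,-0.13,0,0,0,0], 325.0 [0.36,-0.25,0,0,0,0], 327.5 [0.54,-0.36,0,0,0,0], 330.0 [0.73,-0.46,0,0,0,0], 332.5 [0.93,-0.56,0,0,0,0], 335.0 [1.13,-0.64,0,0,0,0], 337.5 [1.33,-0.72,0,0,0,0], 340.0 [1.54,-0.79,0,0,0,0],
```

```bash
python3 -m jog '[[-0.12,0.18,0,0,0,0],[-0.25,0.35,0,0,0,0],[-0.39,0.52,0,0,0,0],[-0.53,0.68,0,0,0,0]]' | grep force; python3 -c "
from h import *;track()"; python3 -m jog '[[-0.15,0.16,0,0,0,0],[-0.31,0.31,0,0,0,0],[-0.47,0.45,0,0,0,0],[-0.64,0.59,0,0,0,0]]' | grep force; python3 -c "
from h import *;track()"
```

```text
force: [-2.1, -6.4, 4.4]
grip_force: 40.0
t 6.80 phi 129.8 R 49.68 Frad -2.82 Ftan -4.38 pad dv 0.12 du 0.00 cc 0.98 gf 40.0
force: [-2.4, -6.9, 6.3]
grip_force: 40.0
t 7.45 phi 139.9 R 49.73 Frad -3.50 Ftan -3.67 pad dv 0.25 du -0.12 cc 0.98 gf 40.0
```

```bash
python3 -m jog '[[-0.18,0.13,0,0,0,0],[-0.36,0.25,0,0,0,0],[-0.54,0.36,0,0,0,0],[-0.73,0.46,0,0,0,0]]' | grep force; python3 -c "
from h import *;track()"; python3 -m jog '[[-0.20,0.10,0,0,0,0],[-0.40,0.18,0,0,0,0],[-0.60,0.26,0,0,0,0],[-0.81,0.33,0,0,0,0]]' | grep force; python3 -c "
from h import *;track()
cv2.imwrite('pics/s3c.png',cv2.resize(snap('side','s3')['img'][150:300,225:345],None,fx=4,fy=4,interpolation=3))"
```

```text
force: [-3.9, -6.0, 6.2]
grip_force: 40.0
t 8.10 phi 149.8 R 49.75 Frad -3.25 Ftan -3.91 pad dv 0.50 du -0.12 cc 0.98 gf 40.0
force: [-4.8, -5.2, 6.2]
grip_force: 40.0
t 8.75 phi 159.8 R 49.79 Frad -2.84 Ftan -3.78 pad dv 0.62 du 0.00 cc 0.98 gf 40.0
```

View pics/s3c.png

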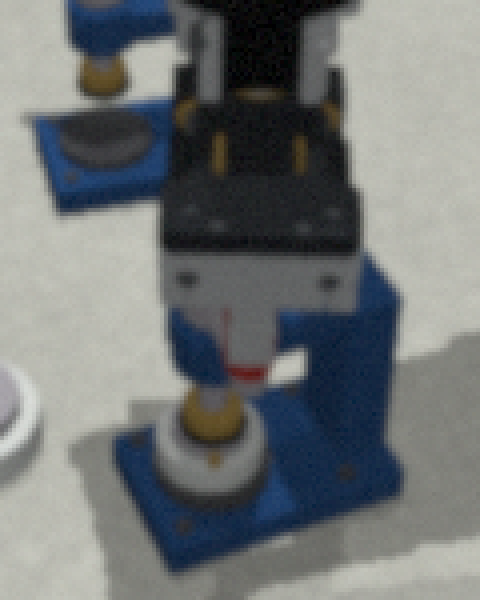

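The side view shows the pad (about 212,415 in the crop) still dropping and visible, with the holder in place. Force is still at the free level, so I keep winding.

```bash
python3 -m jog '[[-0.21,0.06,0,0,0,0],[-0.42,0.11,0,0,0,0],[-0.63,0.15,0,0,0,0],[-0.85,0.18,0,0,0,0]]' | grep force; python3 -c "
from h import *;track()"; python3 -m jog '[[-0.21,0.03,0,0,0,0],[-0.43,0.04,0,0,0,0],[-0.65,0.04,0,0,0,0],[-0.86,0.04,0,0,0,0]]' | grep force; python3 -c "
from h import *;track()"
```

```text
force: [-5.3, -3.4, 6.2]
grip_force: 40.0
t 9.45 phi 169.8 R 49.83 Frad -2.31 Ftan -4.07 pad dv 0.88 du 0.00 cc 0.98 gf 40.0
force: [-7.1, -2.6, 6.4]
grip_force: 40.0
t 10.10 phi 179.6 R 49.92 Frad -2.39 Ftan -4.50 pad dv 0.88 du -0.12 cc 0.98 gf 40.0
```

```bash
python3 -m jog '[[-0.22,-0.02,0,0,0,0],[-0.43,-0.04,0,0,0,0],[-0.65,-0.07,0,0,0,0],[-0.86,-0.12,0,0,0,0]]' | grep force; python3 -c "
from h import *;track()"
```

```text
force: [-7.6, 1.0, 6.6]
grip_force: 40.0
t 10.75 phi 189.5 R 49.98 Frad -1.43 Ftan -5.06 pad dv 0.88 du 0.00 cc 0.98 gf 40.0
```

Run:
```python
from h import *
import glob
fs=sorted(glob.glob('pics/tr_*.npy'),key=lambda f:int(f[6+3:-4]))
L=[np.load(f) for f in fs]
def g(i,s): return cv2.GaussianBlur(i[s].mean(2),(0,0),.7)
ref=np.mean([L[0]],0)
for nm,s in(('pad',np.s_[250:262,271:286]),('base',np.s_[268:286,255:300])):
    for f,i in zip(fs,L):
        T=up(ref[s]);y,x=s[0].start,s[1].start
        S=up(i[y-3:s[0].stop+3,x-2:s[1].stop+2]);m=cv2.matchTemplate(S,T,cv2.TM_CCOEFF_NORMED)
        _,v,_,l=cv2.minMaxLoc(m)
        a,b,c=m[l[1]-1:l[1]+2,l[0]]; d=.5*(a-c)/(a-2*b+c)
        print(nm,f[8:-4],'%.3f cc %.3f'%((l[1]+d)/8-3,v))
```

```text
pad 810 -0.009 cc 0.996
pad 1010 0.324 cc 0.960
pad 615 -0.530 cc 0.986
pad 745 -0.183 cc 0.991
pad 945 0.434 cc 0.986
pad 875 0.220 cc 0.991
pad 1075 0.376 cc 0.982
pad 680 -0.373 cc 0.988
base 810 -0.004 cc 1.000
base 1010 0.365 cc 0.940
base 615 0.071 cc 0.904
base 745 0.105 cc 0.959
base 945 0.219 cc 0.941
base 875 0.010 cc 0.973
base 1075 0.410 cc 0.947
base 680 0.089 cc 0.921
```

Pad tracking (descent stops) and the tangential force (starts rising) both put contact at about 167°. The target is about 211°.

```bash
python3 -m jog '[[-0.21,-0.05,0,0,0,0],[-0.42,-0.11,0,0,0,0],[-0.62,-0.18,0,0,0,0],[-0.82,-0.26,0,0,0,0]]' | grep force; python3 -c "
from h import *;track()"; python3 -m jog '[[-0.20,-0.09,0,0,0,0],[-0.39,-0.19,0,0,0,0],[-0.58,-0.29,0,0,0,0],[-0.77,-0.40,0,0,0,0]]' | grep force; python3 -c "
from h import *;track(8)"
```

```text
force: [-8.0, 0.3, 6.5]
grip_force: 40.0
t 11.40 phi 199.3 R 50.04 Frad -1.39 Ftan -5.53 pad dv 0.88 du 0.00 cc 0.97 gf 40.0
force: [-7.6, 2.9, 5.6]
grip_force: 40.0
t 12.20 phi 209.1 R 50.10 Frad -0.68 Ftan -5.94 pad dv 0.88 du 0.12 cc 0.98 gf 40.0
```

The static force slope also gives contact at about 168°, so the snug is about 41°. I release and lift off.

```bash
python3 -m jog '[[0,0,0,0,0,0],[0,0,0,0,0,0],[0,0,0,0,0,0],[0,0,0,0,0,0],[0,0,0,0,0,0],[0,0,0,0,0,0]]' 60; python3 -m jog '[[0,0,-1,0,0,0],[0,0,-2.5,0,0,0],[0,0,-5,0,0,0],[0,0,-8,0,0,0],[0,0,-11,0,0,0],[0,0,-14,0,0,0],[0,0,-14,0,0,0]]';  python3 -m jog '[[4,0,0,0,0,0],[8,0,0,0,0,0],[11,0,0,0,0,0],[13,0,0,0,0,0],[13,0,0,0,0,0],[13,0,0,0,0,0]]'
python3 - <<'E'
from h import *
a=snap('top','t9')['img'];b=snap('side','s9')['img']
A=cv2.resize(a[170:280,160:260],None,fx=4,fy=4,interpolation=3);B=cv2.resize(b[180:290,235:335],None,fx=4,fy=4,interpolation=3)
cv2.imwrite('pics/fin.png',np.hstack([A,B]))
E
```

```text
time_s: 12.8
ee_pos: [0.5366, 0.1778, 0.3586]
eef_rot: [-3.142, -0.0, -3.141]
force: [-0.5, -0.3, -0.6]
grip_width: 0.0562
grip_force: 0.0
time_s: 13.5
ee_pos: [0.5361, 0.1777, 0.5036]
eef_rot: [3.14, 0.007, -3.141]
force: [0.2, -0.1, 0.5]
grip_width: 0.0563
grip_force: 0.0
time_s: 14.1
ee_pos: [0.4067, 0.1778, 0.4989]
eef_rot: [3.141, 0.001, -3.141]
force: [0.6, -0.7, 0.3]
grip_width: 0.0564
grip_force: 0.0
```

View pics/fin.png

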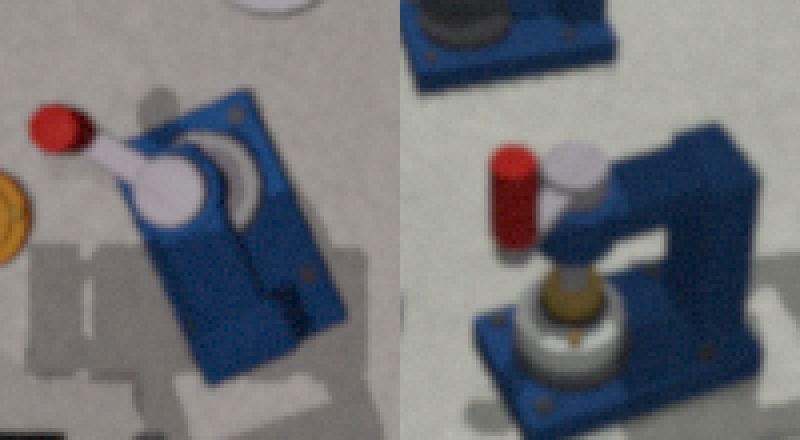

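The final view shows the crank knob at its wound position (top crop 58,128), the pad seated on the case (side crop 572,298), the holder unmoved and the gripper clear.

```bash
python3 -c "
from h import *
k=onz('top0' if 0 else 't9',174.4,202,.189);d=k[:2]-np.array([.5097,.1359]);print((-92.8-np.degrees(np.arctan2(d[1],d[0])))%360)
print(ctrl.hand_in())"
```

```text
209.44300018895223
the job is handed in; nothing more can be done
None
```

I wound the loaded press about 209° clockwise: the pad met the watch case at about 167–168° (estimated from where the pad stopped dropping and the crank force began to rise), leaving a snug of about 41°. I then let go and moved the arm clear, with the holder still in place and the empty press untouched, and handed in at about 14 s; no verdict came back.

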